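# Unlock the blue stock box and hold the key turned

## Robot

A 6-joint arm with a two-finger parallel gripper is mounted at the origin on a cart in front of the work surface, level with it; the furniture and walls round the work are solid. World frame = base frame: x ahead of the robot, y to its left, z up, the work surface at z = 0. Lengths are in m, angles in rad, forces in N, time in s.
With the tool pointing down it reaches from about 0.35 to 0.85 m from the base axis. Payload 8.1 kg.
Tool frame: the origin (TCP) lies where the fingers leave the gripper's body, on its centre line; the fingertips stand 84 mm ahead of it and the grasp point (between the pads) lies 65 mm ahead of it; z points along the fingers, y is the line along which they close (so a half turn about z gives the same grasp; the last joint's range is limited). The gripper opens to 93 mm and grips with 3 to 60 N. Pads are 15 mm wide; open, the fingers measure 128 mm over their backs; the gripper's body (75 mm by 188 mm) begins 65 mm behind the grasp point.
Start: joints at [1.049, 0.13, 1.488, -0, 1.523, -0.085], TCP at [0.254, 0.544, 0.303] pointing down, gripper open.
Joint ranges: [-2.96, 2.96], [-0.89, 2.26], [0.02, 2.5], [-1.34, 4.48], [0, 2.73], [-2.66, 2.66]. Speed limits (rad/s): [2.39, 2.39, 2.79, 3.14, 3.14, 3.14].

## Interface

Orientations are given as a rotation vector (axis times angle).
In Python, from plant import robot gives the robot as it stands.
- The arm moves only by the shell command python3 -m jog 'ROWS' [FORCE]. ROWS is text: rows parted by semicolons, each of 5 numbers parted by spaces: the opening, from 0 (shut) to 1 (fully open), then the shift along the tool's x, y, z in m, then the turn about the tool's z in degrees. A call has 1 to 10 rows; each row shifts and turns the commanded pose from where the row before left it, along the tool's axes as they then stand; what a row does not reach is not made up. A row lasts 1/12 s, in which the tool goes at most 41.7 mm and 7.16 degrees, less where a joint would pass 70% of its speed; a pose out of reach is approached as far as the arm can. A call with a gripper value outside its range is refused whole. The fingers move at their own pace and stop on an object; FORCE is the grip in N (left out, the last holds). Time passes only in rows, so rows that do not move let the fingers close. It gives the time, the measured TCP pose, the force, the opening and the grip force at its end, in the units of the state.
- robot.read_state(): the state, without advancing time (a new reading comes with each control period).
- robot.read_camera(name): name is "side" or "top" or "wrist"; returns a dict with "color" (384x512x3 uint8, red, green, blue), "intrinsics" (3x3 intrinsics, pixels), "pose" (4x4, takes a point from camera to world coordinates); the wrist camera has in their place "tool_from_camera" (4x4, takes a point from camera to tool coordinates, whose origin is the TCP and whose axes are the flange's). Camera axes: x right, y down, z forward; pixel columns grow to the right and rows downward; lengths in m; the calibration is good to about 2 mm. A picture is of the moment at which its call begins: read the wrist's pose just before it. There is no depth.
- robot.close_job(): hands the job in; it is judged then, once.
The state is a dict: "t": time; "q": joint angles; "dq": joint speeds; "joint_torque": joint torques, N m; "tool_pos": TCP position; "orientation": TCP orientation; "force": force on the tool from outside, world axes, zero at the start; "wrist_torque": the same for the moment, N m; "opening": finger opening in m; "gripper_force": force on a finger pad.
Only numpy, scipy, OpenCV 4.12 (cv2) and the standard library are available. Lean on these libraries where they do the work, as an engineer would, in place of code of your own. Each camera call takes 0.05 s, during which the arm holds its last target. There are 200 camera calls.

## Task

Swing the steel hasp of the blue stock box off its catch and back over the lid, then take the red-headed key out of the wooden rack, push it fully home in the keyway that the hasp covered and turn it a quarter turn clockwise (seen from above) to its stop. The lock is sprung, so finish while gripping the key and holding it turned, so that somebody else can lift the lid. Leave the black-headed key in the rack and the other things on the table where they are.

Things in the scene. Friction and masses are not known exactly. Their poses are not given: they have to be found in the camera images.
- stock_box: Heavy blue steel stock box, does not move: 150 mm deep (x, front to back), 160 wide (y), lid top 92 mm above the table, lid stays shut here. Origin at the centre of its underside. Lock and hasp at the middle of its front edge. A steel catch post with a 9 mm ball stands 22.5 mm in front of the keyway, its top 11.5 mm above the lock face.
- keyway_mouth (a point): Middle of the keyway on the level brass lock face (38x50 mm, 92 mm above the table), box's axes. Slot 18 mm along x, 8 mm along y, straight down, 2 mm chamfer, in a fixed 6 mm face plate; the turning plug (slot 17.5x7.5) is below. Two sprung sticky pins bear on the blade's narrow edges 13 and 19 mm below the face: pushing in takes about 5 to 15 N, a small twisting wiggle helps.
- hasp_hinge (a point): Middle of the hasp's hinge on the lid, 38 mm behind the keyway, 98 mm above the table; hinge axis along its y; box's axes.
- hasp_bar (a point): Middle of the dark round cross bar (10 mm thick, 44 long along the box's y) at the hasp's free end, 85 mm from the hinge axis. Closed: 98 mm above the table, 20 mm out from the box's front with only the table below; its two flat ends can be pinched from above and the hasp pivots between the fingers. Steel strap 26 mm wide, 4 thick; 60 g in all.
- hasp (a joint): Angle of the hasp in rad: 0 closed over keyway and catch, pi/2 upright, 2.7 its stop, leaning back over the lid. It falls to one or the other side by its weight.
- plug (a joint): Angle of the lock's plug in rad: 0 at rest (slot along the box's x), grows clockwise seen from above, stop at 1.45. A spring turns it back (0.03 Nm at rest, 0.12 Nm at the stop). Only the key turns it; the blade is clear of the fixed face plate only when fully home, and has about 0.1 rad of play in the plug.
- red_key_bow (a point): Centre of the red plastic head (30 mm along x, 10 thick along y, 32 high) of a 60 g brass key, 76 mm tall, standing blade down in the rack; grip it here, 74 mm above the table. The key is the same turned by half a turn. Blade 16 mm along x, 6 along y, rounded tip 60 mm below this point, top 42 mm below; then a 6 mm shank; shoulder disc 22 mm across.
- red_key_shoulder (a point): Centre of the underside of the red key's shoulder disc, 34 mm below the head's centre and 26 mm above the blade's tip; same axes. It rests on the rack's top at the start and on the lock face when the key is fully home.
- black_key_bow (a point): Head centre of the black-headed key, otherwise the same as the red one; it stands 60 mm beside it in the rack and stays there. The two may be in each other's place.
- key_rack: Beech block, 44 (x) x 120 (y) x 40 mm high, fixed to the table, with two slots 60 mm apart along y, 32 mm deep, 9 mm wide along x and 19 mm long along y, one for each key. Origin at the centre of its underside.
- oil_bottle: Bystander: amber dropper bottle, 36 mm wide, 105 tall mm. Origin at its underside.
- seal_stamp: Bystander: brass seal stamp with dark turned handle, 28 mm wide, 82 tall mm. Origin at its underside.
- spool: Bystander: wick spool, 52 mm wide, 36 tall mm. Origin at its underside.
- small_shell: Bystander: small brown shell candle, 50x76 mm, 44 tall mm. Origin at its underside.
Mind the look-alikes: they are no part of the job. What is shaped like the part that bears red_key_bow but green, turquoise or white is not meant.

How it is judged:
On the way, in this order (a step that is already met when the one before it is completed fails the run):
1. the hasp is swung off the catch and back over the lid (value of joint hasp above 1.75 rad), for 0.2 s.
2. the red key is fully home in the keyway (z of red_key_shoulder in the frame of keyway_mouth between -0.003 and 0.003 m and horizontal distance between red_key_shoulder and keyway_mouth below 0.004 m and angle between red_key_shoulder's own z axis and vertical below 0.12 rad), for 0.1 s.
3. the key is turned a quarter turn clockwise (value of joint plug above 1.2 rad), for 0.3 s.
At the end, for the whole second after the job is handed in: The hasp is back over the lid (more than 1.75 rad); the red key is home (shoulder within 3 mm of the lock face, within 4 mm of the keyway's centre, upright within 0.12 rad); the plug is held turned more than 1.2 rad clockwise, with the fingers still gripping the key (over 2 N) (all of step 2 and value of joint hasp above 1.75 rad and value of joint plug above 1.2 rad and contact force between red_key and the fingers above 2 N); the arm keeps its last pose, push and grip.
It fails at once if the black key is disturbed (moved over 20 mm) (distance of black_key_bow from where it was at the start of the episode above 0.02 m).
It fails at once if the oil_bottle is disturbed (moved over 30 mm) (distance of oil_bottle from where it was at the start of the episode above 0.03 m).
It fails at once if the seal_stamp is disturbed (moved over 30 mm) (distance of seal_stamp from where it was at the start of the episode above 0.03 m).
It fails at once if the spool is disturbed (moved over 30 mm) (distance of spool from where it was at the start of the episode above 0.03 m).
It fails at once if the small_shell is disturbed (moved over 30 mm) (distance of small_shell from where it was at the start of the episode above 0.03 m).
It also fails if it takes over 66 s, if anything falls off the work surface, if the arm or the gripper's body presses on something with over 40 N, if the wrist force passes 120 N, or if a joint passes its speed limit or range.

## Working session

There is one attempt and no reset: what is moved stays moved. The work goes in short steps, Python scripts to look and compute and a shell command to move; the robot and the scene stay as the last step left them, time stands still between calls to the robot, and variables do not carry over. Pictures are saved under pics/ and viewed, at most 10 in all, crops included, and the job is handed in when it is done.

```bash
ls; mkdir -p pics; cat > h.py <<'E'
import numpy as np, cv2
from scipy.spatial.transform import Rotation as R
from plant import robot
def shot(name,out=None):
    s=robot.read_state(); c=robot.read_camera(name); im=c["color"]; K=np.array(c["intrinsics"])
    if "pose" in c: T=np.array(c["pose"])
    else:
        B=np.eye(4);B[:3,:3]=R.from_rotvec(s["orientation"]).as_matrix();B[:3,3]=s["tool_pos"]
        T=B@np.array(c["tool_from_camera"])
    if out: cv2.imwrite("pics/"+out,im[:,:,::-1])
    return im,K,T
def ray(K,T,u,v):
    d=T[:3,:3]@np.linalg.solve(K,[u,v,1.]); return T[:3,3],d/np.linalg.norm(d)
def onz(K,T,u,v,z):
    o,d=ray(K,T,u,v); return o+d*(z-o[2])/d[2]
def proj(K,T,p):
    q=K@(T[:3,:3].T@(np.array(p)-T[:3,3])); return q[:2]/q[2]
E
python3 - <<'E'
from h import *
np.set_printoptions(precision=3,suppress=True)
ims=[]
for n in("top","side"):
    im,K,T=shot(n,n+"0.png"); print(n,K,T); np.savez(n+".npz",im=im,K=K,T=T)
print(robot.read_state())
E
```

```text
pics
top [[499.136   0.    254.88 ]
 [  0.    499.136 186.588]
 [  0.      0.      1.   ]] [[-0.012 -0.997  0.082  0.474]
 [-1.     0.012  0.001  0.087]
 [-0.002 -0.082 -0.997  1.331]
 [ 0.     0.     0.     1.   ]]
side [[395.444   0.    255.466]
 [  0.    395.444 194.326]
 [  0.      0.      1.   ]] [[ 0.941 -0.225  0.252  0.34 ]
 [-0.337 -0.576  0.745 -0.657]
 [-0.022 -0.786 -0.618  0.727]
 [ 0.     0.     0.     1.   ]]
{'t': 0.1, 'q': array([ 1.049,  0.131,  1.489, -0.   ,  1.523, -0.085]), 'dq': array([ 0.001, -0.001, -0.003, -0.   , -0.003,  0.001]), 'joint_torque': array([  0.001, -56.134, -49.309,   0.077,   0.029,  -0.   ]), 'tool_pos': array([0.254, 0.543, 0.302]), 'orientation': array([-0.681, -3.066,  0.002]), 'force': array([ 0.125, -0.057, -0.8  ]), 'wrist_torque': array([-0.042,  0.026,  0.015]), 'gripper_force': 0.0, 'opening': 0.09337205354064539}
```

View pics/top0.png

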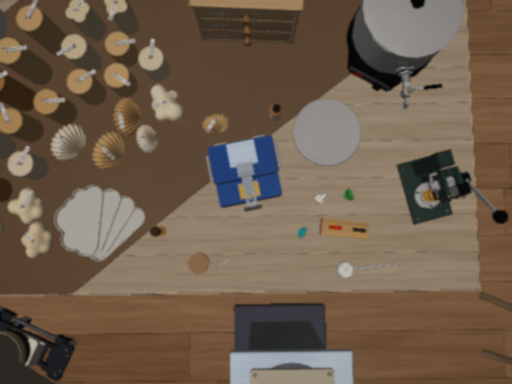

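View pics/side0.png

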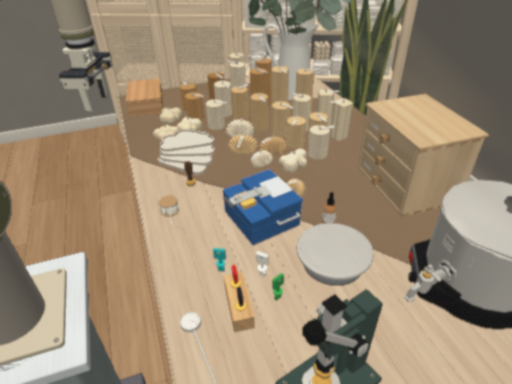

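The top view shows the blue box at about (245,172), its front edge facing the robot with the hasp bar near (252,208). The rack is at (344,229), with the red key on the left at about (335,227) and the black one on the right at about (358,230). The look-alikes stand around the rack.

```bash
python3 - <<'E'
from h import *
np.set_printoptions(precision=4,suppress=True)
d=np.load("top.npz");im,K,T=d["im"],d["K"],d["T"]
hsv=cv2.cvtColor(im,cv2.COLOR_RGB2HSV)
def big(m,n=1):
    cs,_=cv2.findContours(m.astype(np.uint8),cv2.RETR_EXTERNAL,cv2.CHAIN_APPROX_NONE)
    return sorted(cs,key=cv2.contourArea)[-n:]
H,S,V=[hsv[...,i].astype(int) for i in range(3)]
roi=np.zeros(H.shape,bool);roi[120:250,195:400]=1
b=big(roi&(H>105)&(H<125)&(S>120))[0]
r=cv2.minAreaRect(b);print("box",r); print([onz(K,T,*p,.09) for p in cv2.boxPoints(r)])
rr=roi.copy();rr[:215]=0;rr[:,:315]=0
m=rr&((H<6)|(H>172))&(S>150);v,u=np.nonzero(m);print("red",u.mean(),v.mean(),len(u),onz(K,T,u.mean(),v.mean(),.085))
m=rr&(V<70);v,u=np.nonzero(m);print("blk",u.mean(),v.mean(),len(u),onz(K,T,u.mean(),v.mean(),.085))
m=rr&(H>8)&(H<22)&(S>110)&(V>130)
c=big(m)[0];r=cv2.minAreaRect(c);print("rack",r,[onz(K,T,*p,.04) for p in cv2.boxPoints(r)])
a=cv2.resize(im[125:245,195:275],None,fx=5,fy=5,interpolation=cv2.INTER_CUBIC);a2=cv2.resize(im[205:245,310:380],None,fx=5,fy=5,interpolation=cv2.INTER_CUBIC)
o=np.zeros((600,760,3),np.uint8);o[:600,:400]=a;o[:200,405:755]=a2
d=np.load("side.npz");a3=d["im"][255:335,215:285];o[205:605,405:755]=cv2.resize(a3,None,fx=5,fy=5,interpolation=cv2.INTER_CUBIC)[:395]
cv2.imwrite("pics/crop.png",o[:,:,::-1])
s=robot.read_state();print(R.from_rotvec(s["orientation"]).as_matrix()); print(robot.read_camera("wrist")["tool_from_camera"])
E
```

```text
box ((225.9769287109375, 174.91537475585938), (61.21864318847656, 25.785503387451172), 74.74488067626953)
[array([0.6729, 0.2112, 0.09  ]), array([0.6893, 0.1486, 0.09  ]), array([0.5403, 0.1096, 0.09  ]), array([0.5241, 0.1716, 0.09  ])]
red 335.3703703703704 226.85185185185185 27 [ 0.4737 -0.1108  0.085 ]
blk 359.0 229.62962962962962 27 [ 0.4661 -0.1693  0.085 ]
rack ((344.4085693359375, 228.32318115234375), (46.16038513183594, 16.233436584472656), 6.34019136428833) [array([ 0.4562, -0.0794,  0.04  ]), array([ 0.4976, -0.0849,  0.04  ]), array([ 0.4831, -0.2029,  0.04  ]), array([ 0.4417, -0.197 ,  0.04  ])]
[[-0.9061  0.4231 -0.0008]
 [ 0.4231  0.9061 -0.0014]
 [ 0.0001 -0.0016 -1.    ]]
[[-0.0008 -0.9565 -0.2917  0.0813]
 [ 1.     -0.0008 -0.0002  0.0004]
 [-0.     -0.2917  0.9565 -0.0822]
 [ 0.      0.      0.      1.    ]]
```

View pics/crop.png

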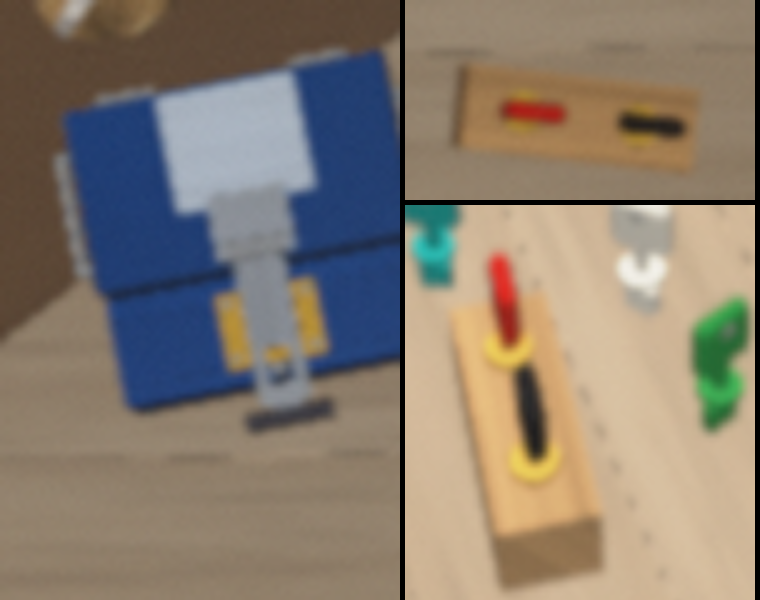

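The crop confirms the box is turned about +12° (hasp strap and front edge), with the bar centre at about (253,208). The red key is in the left (+y) slot. I'll go above the bar and look with the wrist camera.

```bash
python3 -m jog '0.8 -.0271 -.01845 0 0;0.8 -.0271 -.01845 0 0;0.8 -.0271 -.01845 0 0;0.8 -.0271 -.01845 0 0;0.8 -.0271 -.01845 0 0;0.8 -.0271 -.01845 0 0;0.8 -.0271 -.01845 0 0;0.8 -.0271 -.01845 0 0' >/dev/null
python3 -m jog '0.8 -.0271 -.01845 0 0;0.8 -.0271 -.01845 0 0;0.8 -.0271 -.01845 0 0;0.8 -.0271 -.01845 0 0;0.8 -.0271 -.01845 0 0;0.8 -.0271 -.01845 0 0;0.8 -.0271 -.01845 0 0;0.8 -.0271 -.01845 0 0' 
python3 -m jog '0.8 0 0 0 -6.2;0.8 0 0 0 -6.2;0.8 0 0 0 -6.2;0.8 0 0 0 -6.2;0.8 0 0 0 -6.2;0.8 0 0 0 -6.2;0.8 0 0 0 0'
python3 - <<'E'
from h import *
im,K,T=shot("wrist","w1.png");np.savez("w1.npz",im=im,K=K,T=T)
print(K,proj(K,T,[.522,.092,.098]),robot.read_state()["q"])
E
```

```text
t: 1.48
tool_pos: [0.5223, 0.0912, 0.3025]
orientation: [-0.681, -3.067, 0.0]
force: [0.5, 0.3, 0.7]
opening: 0.0743
gripper_force: 0.0
t: 2.07
tool_pos: [0.5216, 0.0927, 0.3024]
orientation: [0.341, -3.122, -0.0]
force: [-0.8, -0.2, 0.8]
opening: 0.0743
gripper_force: 0.0
[[291.20680693   0.         256.33052409]
 [  0.         291.20680693 188.45856846]
 [  0.           0.           1.        ]] [255.38202214 182.88811614] [ 7.91477382e-02 -5.91980729e-02  1.68285538e+00 -2.84275473e-05
  1.51849171e+00 -1.70235116e+00]
```

View pics/w1.png

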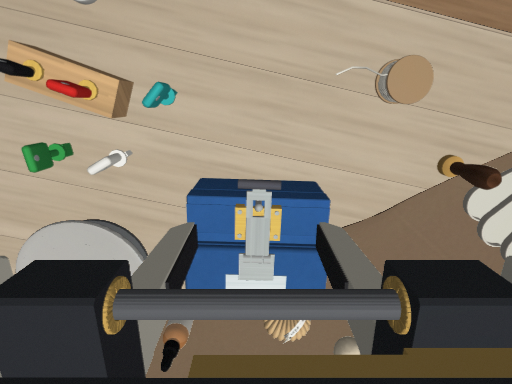

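The wrist image shows the box nearly square to the tool, with the bar at about (259,184), the brass lock face at about (258,222) and the fingers straddling the hasp. I'll measure the bar and the plate.

```bash
python3 - <<'E'
from h import *
np.set_printoptions(precision=4,suppress=True)
d=np.load("w1.npz");im,K,T=d["im"],d["K"],d["T"]
hsv=cv2.cvtColor(im,cv2.COLOR_RGB2HSV);H,S,V=[hsv[...,i].astype(int) for i in range(3)]
roi=np.zeros(H.shape,bool);roi[200:245,225:295]=1
m=roi&(H>15)&(H<32)&(S>110)&(V>120)
pts=np.argwhere(m)[:,::-1].astype(np.float32);r=cv2.minAreaRect(pts)
P=np.array([onz(K,T,*p,.092) for p in cv2.boxPoints(r)]);print("brass",r,len(pts),P.mean(0),[np.linalg.norm(P[i]-P[i-1]) for i in range(4)])
for i in range(4):
    e=P[i]-P[i-1];print(np.degrees(np.arctan2(e[1],e[0])))
roi[:]=0;roi[178:191,225:300]=1
m=roi&(S<110)&(V<115)
n,l,st,c=cv2.connectedComponentsWithStats(m.astype(np.uint8));i=1+np.argmax(st[1:,4]);print("bar",st[i],c[i])
x0,y0,w,h,_=st[i]
a=onz(K,T,x0,c[i][1],.1);b=onz(K,T,x0+w,c[i][1],.1);print(a,b,(a+b)/2)
o,s=im[160:260,190:330],5;cv2.imwrite("pics/w1c.png",cv2.resize(o,None,fx=5,fy=5,interpolation=cv2.INTER_CUBIC)[:,:,::-1])
E
```

```text
brass ((257.58685302734375, 223.45960998535156), (46.03835678100586, 32.18686294555664), 1.6365771293640137) 667 [0.5684 0.1046 0.092 ] [np.float64(0.05108394045858551), np.float64(0.038052944150605436), np.float64(0.049333876766358614), np.float64(0.038110561116376854)]
-79.35776326984285
-170.3315570260344
100.69698122721796
12.301290060554145
bar [238 179  47  12 430] [259.4419 183.9907]
[0.5264 0.0749 0.1   ] [0.5161 0.1215 0.1   ] [0.5212 0.0982 0.1   ]
```

View pics/w1c.png

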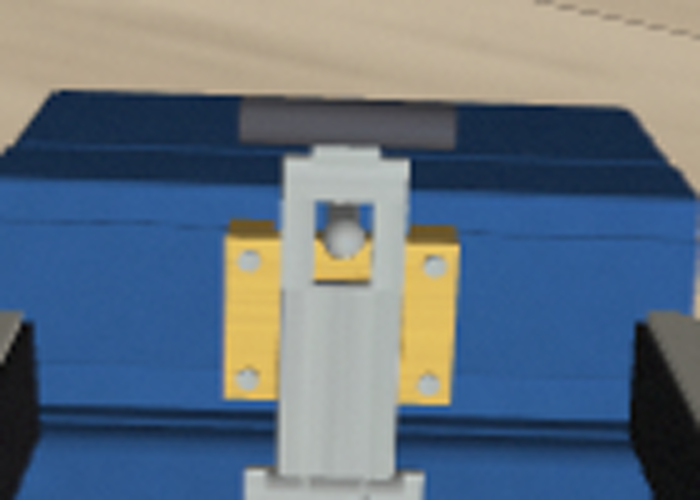

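```bash
python3 -m jog '0.75 0 .005 0 1.2;0.75 0 0 .027 0;0.75 0 0 .027 0;0.75 0 0 .027 0;0.75 0 0 .027 0;0.75 0 0 .027 0;0.75 0 0 0 0;0.75 0 0 0 0' 25
python3 -m jog '0 0 0 0 0;0 0 0 0 0;0 0 0 0 0;0 0 0 0 0;0 0 0 0 0;0 0 0 0 0' 25
python3 -m jog '0 0 0 0 0;0 0 0 0 0' 25
```

```text
t: 2.78
tool_pos: [0.5195, 0.0976, 0.1664]
orientation: [0.296, -3.123, -0.0]
force: [-0.5, -0.2, 0.1]
opening: 0.0698
gripper_force: 0.0
t: 3.28
tool_pos: [0.522, 0.0962, 0.1694]
orientation: [-0.299, 3.124, -0.005]
force: [0.6, -8.3, 3.7]
opening: 0.0434
gripper_force: 25.0
t: 3.45
tool_pos: [0.522, 0.0961, 0.1694]
orientation: [-0.299, 3.124, -0.005]
force: [1.1, -8.7, 2.8]
opening: 0.0431
gripper_force: 25.0
```

```bash
python3 -m jog '0 0 -.002 0 0;0 -.0005 0 -.009 0;0 -.0014 0 -.0087 0;0 -.0024 0 -.0085 0;0 -.003 0 -.0084 0;0 -.0042 0 -.0079 0;0 -.0047 0 -.0075 0' 25
python3 -m jog '0 -.0119 0 -.0132 0;0 -.0144 0 -.0104 0;0 -.0162 0 -.0072 0;0 -.0174 0 -.0037 0;0 -.0178 0 0 0;0 -.0174 0 .0037 0;0 -.0162 0 .0072 0;0 -.0144 0 .0104 0;0 0 0 0 0'
```

```text
t: 4.03
tool_pos: [0.537, 0.0986, 0.2184]
orientation: [0.3, -3.126, 0.001]
force: [-0.6, -4.2, -1.6]
opening: 0.0438
gripper_force: 25.0
t: 4.78
tool_pos: [0.6642, 0.1228, 0.2317]
orientation: [-0.299, 3.121, -0.0]
force: [6.2, -4.1, 5.6]
opening: 0.0435
gripper_force: 25.0
```

```bash
python3 -m jog '0.75 0 0 0 0;0.75 0 0 0 0;0.75 0 0 0 0;0.75 0 0 0 0;0.75 0 0 0 0;0.75 0 0 -.03 0;0.75 0 0 -.03 0;0.75 .03 0 0 0;0.75 .04 0 0 0;0.75 .04 0 0 0'
python3 -m jog '0.75 .03 0 0 0;0.75 0 0 0 0;0.75 0 0 0 0'
python3 - <<'E'
from h import *
np.set_printoptions(precision=4,suppress=True)
im,K,T=shot("wrist","w2.png");np.savez("w2.npz",im=im,K=K,T=T)
print(proj(K,T,[.568,.106,.092]))
E
```

```text
t: 5.62
tool_pos: [0.5516, 0.1017, 0.2914]
orientation: [-0.301, 3.126, 0.0]
force: [-0.0, 0.0, 0.9]
opening: 0.0692
gripper_force: 0.0
t: 5.87
tool_pos: [0.5216, 0.096, 0.2911]
orientation: [-0.3, 3.127, 0.0]
force: [-0.6, -0.5, 0.4]
opening: 0.07
gripper_force: 0.0
[257.0908 227.2577]
```

View pics/w2.png

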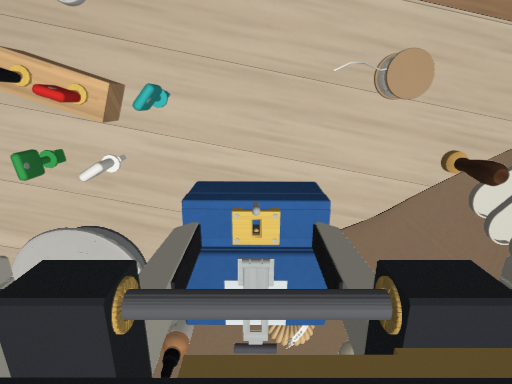

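The hasp now lies back over the lid. The keyway slot is at about (256,228) on the brass face, with the ball at (256,211). I'll measure the slot and the box yaw, and the red head from this view as well.

```bash
cat > key.py <<'E'
from h import *
np.set_printoptions(precision=4,suppress=True)
def meas(f):
    d=np.load(f);im,K,T=d["im"],d["K"],d["T"]
    hsv=cv2.cvtColor(im,cv2.COLOR_RGB2HSV);H,S,V=[hsv[...,i].astype(int) for i in range(3)]
    return im,K,T,H,S,V
def ang(a,b): return np.degrees(np.arctan2(*(b-a)[1::-1]))
def plate(f,box,c0=(.568,.106,.092)):
    im,K,T,H,S,V=meas(f);u,v=map(int,proj(K,T,c0));roi=np.zeros(H.shape,bool);roi[v-box:v+box,u-box:u+box]=1
    m=(roi&(H>15)&(H<32)&(S>110)&(V>190)).astype(np.uint8)
    c=max(cv2.findContours(m,cv2.RETR_EXTERNAL,cv2.CHAIN_APPROX_NONE)[0],key=cv2.contourArea)
    h=cv2.convexHull(c);r=cv2.minAreaRect(h);P=np.array([onz(K,T,*p,.092) for p in cv2.boxPoints(r)])
    print("plate",r,P.mean(0),[ang(P[i-1],P[i]) for i in range(4)],[np.linalg.norm(P[i]-P[i-1]) for i in range(4)])
    fill=cv2.drawContours(np.zeros_like(m),[h],-1,1,-1)
    e=(fill>0)&(V<110)
    n,l,st,cc=cv2.connectedComponentsWithStats(e.astype(np.uint8))
    for i in range(1,n):
        if st[i,4]>15: 
            x,y,w,hh,_=st[i];print("dark",st[i],cc[i],onz(K,T,*cc[i],.092), onz(K,T,x+w/2-.5,y+hh/2-.5,.092))
def red(f,z=.074):
    im,K,T,H,S,V=meas(f);m=((H<6)|(H>172))&(S>150)&(V>60)
    c=max(cv2.findContours(m.astype(np.uint8),cv2.RETR_EXTERNAL,cv2.CHAIN_APPROX_NONE)[0],key=cv2.contourArea)
    r=cv2.minAreaRect(c);P=np.array([onz(K,T,*p,z) for p in cv2.boxPoints(r)]);print("red",r,P.mean(0),[ang(P[i-1],P[i]) for i in range(4)])
E
python3 - <<'E'
from key import *
plate("w2.npz",32);red("w2.npz")
E
```

```text
plate ((255.5, 228.0), (32.0, 47.0), 90.0) [0.5695 0.1046 0.092 ] [np.float64(-170.46875236113738), np.float64(100.9475493798404), np.float64(12.228943439386883), np.float64(-79.04593640828232)] [np.float64(0.036794901964271674), np.float64(0.04866491336545719), np.float64(0.03678713076265664), np.float64(0.05039701785198529)]
dark [253 220   7  15  62] [256.1613 228.0323] [0.5691 0.1052 0.092 ] [0.5679 0.1048 0.092 ]
red ((55.69999694824219, 92.9000015258789), (48.06661605834961, 13.914020538330078), 18.434946060180664) [ 0.473  -0.1127  0.074 ] [np.float64(-97.88497979037345), np.float64(160.92020993108045), np.float64(82.37218410298159), np.float64(-16.845802839776283)]
```

```bash
python3 -m jog '0.4 .0145 -.0325 0 0;0.4 .0145 -.0325 0 0;0.4 .0145 -.0325 0 0;0.4 .0145 -.0325 0 0;0.4 .0145 -.0325 0 0;0.4 .0145 -.0325 0 0' >/dev/null
python3 -m jog '0.4 0 0 0 7;0.4 0 0 0 7;0.4 0 0 0 7;0.4 0 0 0 7;0.4 0 0 0 7;0.4 0 0 0 7;0.4 0 0 0 7;0.4 0 0 0 7' >/dev/null
python3 -m jog '0.4 0 0 0 7;0.4 0 0 0 7;0.4 0 0 0 7;0.4 0 0 0 7;0.4 0 0 0 7;0.4 0 0 0 7;0.4 0 0 0 7;0.4 0 0 .04 3;0.4 0 0 .03 0;0.4 0 0 0 0'
python3 - <<'E'
from key import *
im,K,T=shot("wrist","w3.png");np.savez("w3.npz",im=im,K=K,T=T)
red("w3.npz",.09);red("w3.npz");print(proj(K,T,[.473,-.112,.09]))
m=R.from_rotvec(robot.read_state()["orientation"]).as_matrix();print(np.degrees(np.arctan2(m[1,1],m[0,1])))
E
```

```text
t: 7.92
tool_pos: [0.4728, -0.1112, 0.215]
orientation: [-2.348, -2.076, 0.007]
force: [-0.9, 0.8, -1.4]
opening: 0.0373
gripper_force: 0.0
red ((257.0, 205.5), (43.0, 12.0), 90.0) [ 0.4729 -0.1062  0.09  ] [np.float64(82.62393065949435), np.float64(-6.957752731481736), np.float64(-96.69451224011395), np.float64(173.10996532089837)]
red ((257.0, 205.5), (43.0, 12.0), 90.0) [ 0.4721 -0.1121  0.074 ] [np.float64(82.62393065949435), np.float64(-6.957752731481648), np.float64(-96.69451224011397), np.float64(173.1099653208982)]
[258.0345 213.0337]
-6.997527272354006
```

View pics/w3.png

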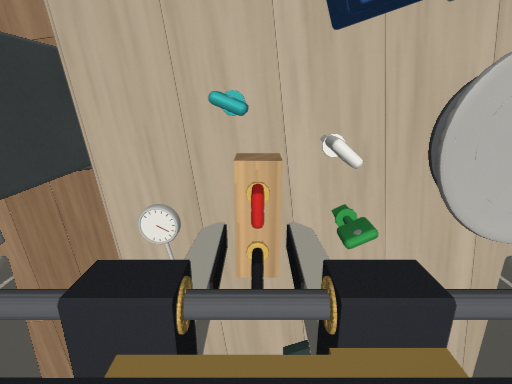

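The red head is centred between the fingers at about (257,205) and aligned with them. I'll descend and grip.

```bash
python3 -m jog '0.4 0 0 .025 0;0.4 0 0 .025 0;0.4 0 0 .015 0;0.4 0 0 .008 0;0.4 0 0 0 0;0.4 0 0 0 0;0 0 0 0 0;0 0 0 0 0;0 0 0 0 0;0 0 0 0 0' 40
python3 -m jog '0 0 0 0 0;0 0 0 0 0;0 0 0 0 0' 50
python3 -m jog '0 0 0 -.01 0;0 0 0 -.02 0;0 0 0 -.03 0;0 0 0 -.03 0;0 0 0 -.03 0;0 0 0 0 0'
```

```text
t: 8.8
tool_pos: [0.4752, -0.1121, 0.1488]
orientation: [2.353, 2.08, 0.001]
force: [0.3, 0.5, 0.1]
opening: 0.0151
gripper_force: 0.2
t: 9.05
tool_pos: [0.4743, -0.1119, 0.1483]
orientation: [-2.353, -2.081, 0.001]
force: [-4.7, -0.0, 5.5]
opening: 0.0097
gripper_force: 49.9
t: 9.55
tool_pos: [0.4774, -0.1128, 0.2758]
orientation: [2.346, 2.075, 0.009]
force: [0.4, 0.1, 0.1]
opening: 0.0101
gripper_force: 49.9
```

```bash
python3 -m jog '0 .0284 .008 0 0;0 .0284 .008 0 0;0 .0284 .008 0 0;0 .0284 .008 0 0;0 .0284 .008 0 0;0 .0284 .008 0 0;0 .0284 .008 0 0;0 .0284 .008 0 0' >/dev/null
python3 -m jog '0 0 0 0 -7;0 0 0 0 -7;0 0 0 0 -7;0 0 0 0 -7;0 0 0 0 -7;0 0 0 0 -7;0 0 0 0 -7;0 0 0 0 -7' >/dev/null
python3 -m jog '0 0 0 0 -7;0 0 0 0 -7;0 0 0 0 -7;0 0 0 0 -7;0 0 0 0 -7;0 0 0 0 -7;0 0 0 0 -7;0 0 0 0 -3;0 0 0 0 0;0 0 0 0 0'
python3 - <<'E'
from key import *
for n in("wrist","top","side"):
    im,K,T=shot(n,n+"4.png");np.savez(n+"4.npz",im=im,K=K,T=T)
    print(n,proj(K,T,[.569,.105,.092]),proj(K,T,[.569,.105,.142]))
m=R.from_rotvec(robot.read_state()["orientation"]).as_matrix();print(m,robot.read_state()["opening"])
a=cv2.resize(cv2.imread("pics/wrist4.png"),None,fx=1.2,fy=1.2)
b=cv2.imread("pics/side4.png");u,v=map(int,proj(K,T,[.569,.105,.11]));print(u,v)
b=cv2.resize(b[v-35:v+35,u-35:u+35],(400,400));b2=cv2.imread("pics/wrist4.png")[130:310,190:320]
o=np.zeros((600,800,3),np.uint8);o[:400,:400]=b;o[:554,400:]=cv2.resize(b2,(400,554));cv2.imwrite("pics/c4.png",o)
E
```

```text
t: 11.72
tool_pos: [0.566, 0.1057, 0.2681]
orientation: [-0.297, 3.127, 0.0]
force: [-0.7, -0.1, -1.7]
opening: 0.0096
gripper_force: 49.9
wrist [254.703  193.6865] [254.2947 213.7868]
top [248.1887 189.4628] [247.8663 187.8707]
side [245.102  197.6357] [244.328  181.9846]
[[-0.982  -0.1886  0.    ]
 [-0.1886  0.982   0.    ]
 [-0.0001  0.     -1.    ]] 0.009859743630165249
244 192
```

View pics/c4.png

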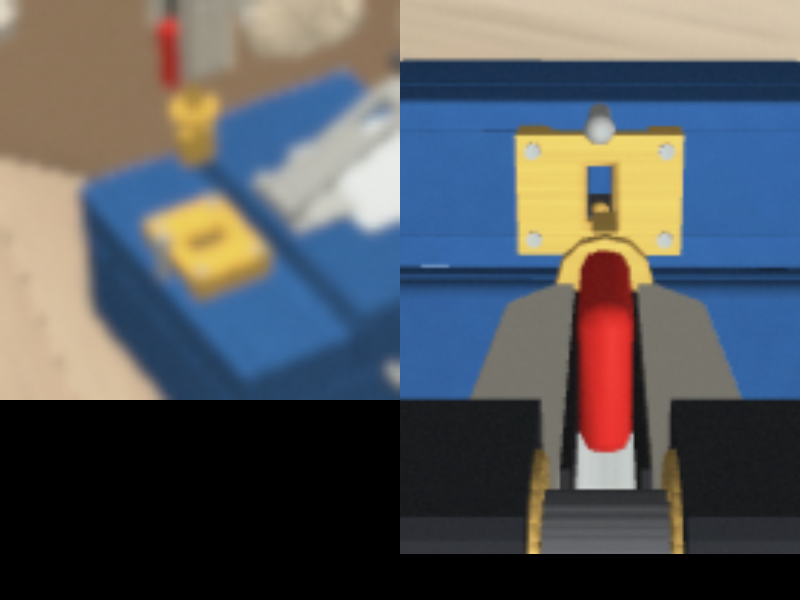

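The picture shows the key gripped upright above and slightly behind the slot. In the crop the slot is centred at x≈600 with its front edge at y≈165, the plate spans 516–684 and y 135–255, the front arc of the disc is at y≈236, and the blade is near x≈603. I'll work out the relative offset in tool axes.

```bash
python3 - <<'E'
from key import *
plate("wrist4.npz",40,(.569,.105,.092))
im,K,T,H,S,V=meas("wrist4.npz")
t=np.array([.566,.1057]);X=np.array([-.982,-.1886]);Y=np.array([-.1886,.982])
def tl(cx,cy,z):
    p=onz(K,T,190+(cx-400)/3.077-.5,130+cy/3.077-.5,z);q=p[:2]-t;return p,np.array([q@X,q@Y])*1000
for n,a in dict(plateF=(600,135,.092),plateB=(600,255,.092),slotF=(601,165,.092),plL=(516,200,.092),plR=(684,200,.092),slL=(587,190,.092),slR=(615,190,.092),discF=(605,236,.162),discFu=(605,241,.16),discL=(557,285,.161),discR=(653,285,.161),tip=(603,203,.136),tipL=(592,220,.137),tipR=(616,220,.137),headL=(579,440,.21),headR=(633,440,.21)).items(): print(n,*tl(*a))
E
```

```text
plate ((254.5, 198.5), (49.0, 53.0), 90.0) [0.5743 0.1058 0.092 ] [np.float64(-170.8220067597713), np.float64(100.81645671481502), np.float64(12.218070154034903), np.float64(-79.17355951509069)] [np.float64(0.04856903456201501), np.float64(0.048409796280582944), np.float64(0.048554820108915674), np.float64(0.05098618305847099)]
dark [251 193   8   8  36] [254.1667 195.2222] [0.5706 0.1048 0.092 ] [0.5718 0.1053 0.092 ]
dark [249 212  10  12  78] [253.0897 216.9744] [0.5923 0.1078 0.092 ] [0.5927 0.1083 0.092 ]
plateF [0.5499 0.1012 0.092 ] [16.6755 -1.3849]
plateB [0.5874 0.1083 0.092 ] [-21.4936  -1.5006]
slotF [0.5589 0.1032 0.092 ] [ 7.4235 -1.1133]
plL [0.5746 0.0799 0.092 ] [ -3.5874 -26.9208]
plR [0.565 0.13  0.092] [-3.6329 24.0234]
slL [0.5674 0.1005 0.092 ] [-0.4271 -5.3655]
slR [0.5658 0.1088 0.092 ] [-0.4348  3.0962]
discF [0.5553 0.1039 0.162 ] [10.8466  0.2026]
discFu [0.5572 0.1042 0.16  ] [8.8945 0.1967]
discL [0.5695 0.0954 0.161 ] [ -1.4641 -10.8034]
discR [0.5653 0.1169 0.161 ] [-1.4815 11.1696]
tip [0.5562 0.1035 0.136 ] [10.0103 -0.344 ]
tipL [0.5609 0.1015 0.137 ] [ 5.83   -3.1223]
tipR [0.5597 0.1075 0.137 ] [5.8247 2.9288]
headL [0.5769 0.1033 0.21  ] [-10.2554  -4.4154]
headR [0.5751 0.1128 0.21  ] [-10.2612   5.2743]
```

```bash
python3 -m jog '0 -.0014 -.0013 0 0;0 0 0 .012 0;0 0 0 .012 0;0 0 0 .008 0;0 0 0 0 0;0 0 0 0 0;0 0 0 0 0'
python3 - <<'E'
from key import *
im,K,T=shot("wrist","w5.png");np.savez("w5.npz",im=im,K=K,T=T)
print(proj(K,T,[.5686,.105,.092]))
b2=cv2.imread("pics/w5.png")[130:310,190:320]
cv2.imwrite("pics/c5.png",cv2.resize(b2,(400,554),interpolation=cv2.INTER_CUBIC))
E
```

```text
t: 12.45
tool_pos: [0.5676, 0.1047, 0.2358]
orientation: [0.3, -3.127, 0.0]
force: [-0.5, 0.5, -1.0]
opening: 0.0097
gripper_force: 49.9
[256.143 203.824]
```

View pics/c5.png

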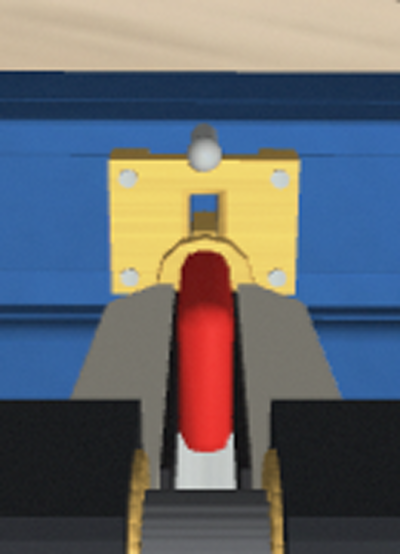

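The key is laterally centred on the slot (blade at x≈205, slot 190–222). I'll check the fore-aft offset.

```bash
python3 - <<'E'
from key import *
im,K,T,H,S,V=meas("w5.npz")
t=np.array([.5676,.1047]);X=np.array([-.982,-.1886]);Y=np.array([-.1886,.982])
def tl(cx,cy,z):
    p=onz(K,T,190+cx/3.077-.5,130+cy/3.077-.5,z);q=p[:2]-t;return np.array([q@X,q@Y])*1000
for n,a in dict(plateF=(204,158,.092),plateB=(204,292,.092),slotF=(206,194,.092),plL=(109,200,.092),plR=(299,200,.092),slL=(190,205,.092),slR=(222,205,.092),discF=(205,235,.13),discL=(158,285,.129),discR=(253,285,.129),tip=(205,212,.103),bl=(191,220,.103),br=(219,220,.103)).items(): print(n,tl(*a))
E
```

```text
plateF [18.6089 -0.1866]
plateB [-19.4648  -0.1703]
slotF [8.7227 0.3473]
plL [  7.0181 -25.395 ]
plR [ 7.083 25.026]
slL [ 5.6476 -3.9027]
slR [5.6586 4.6037]
discF [11.2536  0.1443]
discL [ -1.3    -10.5918]
discR [-1.2697 11.1232]
tip [7.4488 0.1019]
bl [ 5.2962 -3.4554]
br [5.3056 3.6622]
```

```bash
python3 -m jog '0 0 0 .004 0;0 0 0 .004 0;0 0 0 .004 0;0 0 0 .003 0;0 0 0 .002 0;0 0 0 0 0'
python3 -m jog '0 0 0 .003 1;0 0 0 .003 -2;0 0 0 .003 2;0 0 0 .003 -2;0 0 0 .003 1;0 0 0 0 0;0 0 0 0 0'
```

```text
t: 13.0
tool_pos: [0.5676, 0.1047, 0.2183]
orientation: [0.3, -3.127, -0.0]
force: [1.2, 0.1, -0.7]
opening: 0.0097
gripper_force: 49.9
t: 13.58
tool_pos: [0.5686, 0.1043, 0.2062]
orientation: [-0.298, 3.125, -0.002]
force: [-2.7, -2.3, 9.2]
opening: 0.0097
gripper_force: 50.0
```

```bash
python3 -m jog '0 0 0 .003 2;0 0 0 .003 -3;0 0 0 .002 2;0 0 0 .001 -2;0 0 0 .001 1;0 0 0 0 0;0 0 0 0 0'
```

```text
t: 14.17
tool_pos: [0.5696, 0.1044, 0.2]
orientation: [-0.298, 3.121, -0.002]
force: [-11.3, -4.0, 32.4]
opening: 0.0093
gripper_force: 50.0
```

```bash
python3 -m jog '0 0 0 -.0015 0;0 0 0 0 0;0 0 0 0 6;0 0 0 0 6;0 0 0 0 0'
python3 - <<'E'
from h import *
s=robot.read_state();m=R.from_rotvec(s["orientation"]).as_matrix();print(np.degrees(np.arctan2(m[1,1],m[0,1])),s["wrist_torque"])
E
```

```text
t: 14.58
tool_pos: [0.5694, 0.1045, 0.2]
orientation: [0.04, 3.136, -0.0]
force: [-6.7, -1.5, 24.0]
opening: 0.0097
gripper_force: 50.0
88.53298222140619 [-0.41571629  1.43833698  0.0440908 ]
```

```bash
python3 -m jog '0 0 0 0 6;0 0 0 0 6;0 0 0 0 6;0 0 0 0 6;0 0 0 0 6;0 0 0 0 6;0 0 0 0 6;0 0 0 0 6;0 0 0 0 0'
python3 -m jog '0 0 0 0 6;0 0 0 0 6;0 0 0 0 5;0 0 0 0 5;0 0 0 0 0;0 0 0 0 0;0 0 0 0 0'
python3 - <<'E'
from h import *
s=robot.read_state();m=R.from_rotvec(s["orientation"]).as_matrix();print(np.degrees(np.arctan2(m[1,1],m[0,1])),s["wrist_torque"],s["q"])
im,K,T=shot("wrist","w6.png");a=im
im,K,T=shot("side","s6.png");u,v=map(int,proj(K,T,[.569,.105,.11]))
o=np.zeros((384,800,3),np.uint8);o[:,:416]=a[:,50:466];o[:,416:]=cv2.resize(im[v-35:v+35,u-35:u+35],(384,384));cv2.imwrite("pics/c6.png",o[:,:,::-1])
E
```

```text
t: 15.33
tool_pos: [0.5692, 0.1039, 0.2]
orientation: [1.312, 2.849, 0.001]
force: [-8.7, -6.1, 25.0]
opening: 0.0095
gripper_force: 50.1
t: 15.92
tool_pos: [0.5689, 0.1037, 0.2]
orientation: [1.824, 2.553, 0.001]
force: [-10.1, -6.3, 26.4]
opening: 0.0098
gripper_force: 50.1
18.90848196531195 [-1.39664034  2.18548291  0.09540415] [ 0.0928354   0.140458    1.66809703 -0.00224821  1.32922957 -0.23664139]
```

View pics/c6.png

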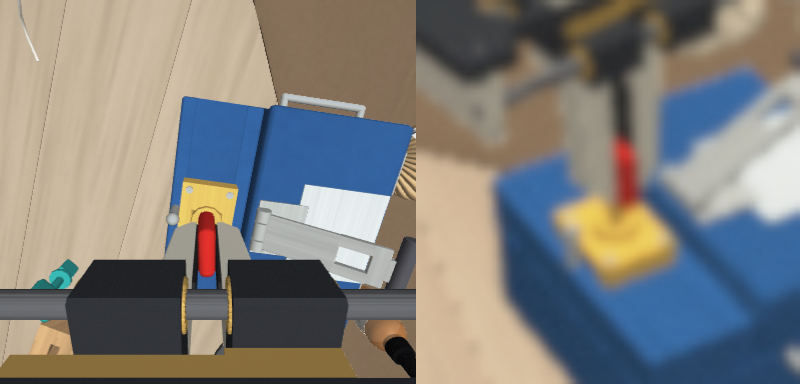

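The key is seated with the disc on the lock face, turned about 82°, and the hasp is back. I'll turn a few degrees more to feel for the stop.

```bash
python3 -m jog '0 0 0 0 3;0 0 0 0 0;0 0 0 0 0' >/dev/null
python3 -c "
from h import *
s=robot.read_state();m=R.from_rotvec(s['orientation']).as_matrix();print(np.degrees(np.arctan2(m[1,1],m[0,1])),s['wrist_torque'])"
python3 -m jog '0 0 0 0 3;0 0 0 0 0;0 0 0 0 0;0 0 0 0 0;0 0 0 0 0'
python3 -c "
from h import *
s=robot.read_state();m=R.from_rotvec(s['orientation']).as_matrix();print(np.degrees(np.arctan2(m[1,1],m[0,1])),s['wrist_torque'])"
```

```text
15.901853099783882 [-1.4676668   2.27120186  0.12478675]
t: 16.68
tool_pos: [0.5689, 0.1037, 0.2]
orientation: [1.955, 2.454, 0.001]
force: [-10.9, -6.8, 27.6]
opening: 0.0097
gripper_force: 50.1
12.916000098027673 [-1.48320964  2.24526374  0.13572518]
```

```bash
python3 -c "
from plant import robot
print(robot.close_job())"
```

```text
the job is handed in; nothing more can be done
None
```

I handed the job in at about 17 s with the hasp back over the lid and the red key seated in the lock. The wrist is turned about 88° clockwise, the torque suggests the plug is at or near its stop, and the grip holds at 50 N; the verdict was not shown.

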